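# Load the dish reader and hold its light flap at the balance point

## Task

Load the reader for a side-lit picture: set (do not drop) each of the two covered dishes on the bench flat into the well that fits it, the large dish in the large well and the small dish in the small one, while the light flap still leans back. Then swing the flap up by its bar to upright, its balance point where it would fall neither way, never letting it go over towards the dishes, and finish with the gripper still holding it there, with both dishes let go and lying in their wells. Leave everything else on the bench where it is.

Things in the scene. Friction and masses are not known exactly. Their poses are not given: they have to be found in the camera images.
- dish_large: large covered dish, a loose round disc 58 mm in diameter and 25 mm high, white cover over a clear base, about 50 g; origin at the centre of its underside, z up
- dish_small: small covered dish of the same kind, 40 mm in diameter and 25 mm high, about 30 g; origin at the centre of its underside, z up
- reader: beige dish reader, fixed, place and yaw vary: deck 145 (x) x 220 (y) x 12 mm high; origin at the centre of its underside. Two adapter blocks with wells stand on the deck, centred 22 mm to -x of the origin and 52 mm to either side in y (which is which varies). On its +x side (away from the robot) two posts, 82 mm high at y = +-101 mm, carry the flap's hinge along y
- well_large_floor (a point): centre of the floor of the large round well, 64 mm in diameter and 8 mm deep, in an adapter block 98 x 98 x 20 mm whose top is 32 mm above the bench (well floor 24 mm above the bench; a seated dish sticks 17 mm out of the block). Axes as the reader's
- well_small_floor (a point): centre of the floor of the small round well, 46 mm in diameter and 8 mm deep, in the other adapter block of the same size and height. Axes as the reader's
- flap (a joint): light flap: white panel 176 mm wide, 6 to 10 mm thick, reaching 88 mm from its hinge, a steel bail on its free edge, 250 g in all. Value = lean from upright, rad: 0 upright (the balance point), positive leans back to the reader's +x, away from the dishes, negative forward over them. Free hinge, no spring: it falls to a stop at +0.95 (where it rests at the start) or at -1.4
- flap_hinge (a point): middle of the flap's hinge axis, fixed on the reader 52.5 mm to +x of its origin and 70 mm above the bench; the axis runs along y. Axes as the reader's
- flap_bar (a point): middle of the bail's grip bar: round steel, 10 mm thick, parallel to the hinge, 130 mm from it. Free over 80 mm between two side arms (8 mm thick), with a 37 mm open window between bar and panel: pinch it from above, a finger on each side (closing along the reader's x); it may turn in the grip. The frame turns with the flap, z from hinge to bar
- bottle: small amber bottle, 32 mm across, 75 mm tall; bystander, loose, origin at the centre of its underside; leave it alone
- notes: white note block, 76 x 76 x 18 mm; bystander, loose, origin at the centre of its underside; leave it alone
- stapler: black stapler, 130 x 36 x 48 mm, lying along its own x; bystander, loose, origin at the centre of its underside; leave it alone
- mouse: black computer mouse, 100 x 58 x 32 mm; bystander, loose, origin at the centre of its underside; leave it alone
- pen_pot: dark round pen pot, 68 mm across, 95 mm tall, pens up to 150 mm; bystander, loose, origin at the centre of its underside; leave it alone
- scanner: hand scanner on a stand, foot 120 mm across, about 170 mm tall; bystander, loose, origin at the centre of its underside; leave it alone

How it is judged:
On the way:
1. both dishes lie flat in their own wells, let go, the flap still leaning back (horizontal distance between dish_large and well_large_floor below 0.006 m and z of dish_large in the frame of well_large_floor below 0.0025 m and angle between each of dish_large, dish_small's own z axis and vertical below 0.08 rad and contact force between the fingers and dish_large below 0.05 N and horizontal distance between dish_small and well_small_floor below 0.006 m and z of dish_small in the frame of well_small_floor below 0.0025 m and contact force between the fingers and dish_small below 0.05 N and value of joint flap above 0.6 rad), for 0.2 s.
At the end, for the whole second after the job is handed in: The gripper's fingers hold the flap (contact over 0.3 N) still and upright within 0.09 rad (5 degrees), nothing else propping it; each dish lies let go in its own well, within 6 mm of its centre, within 2.5 mm of its floor and level within 0.08 rad (horizontal distance between dish_large and well_large_floor below 0.006 m and z of dish_large in the frame of well_large_floor below 0.0025 m and angle between each of dish_large, dish_small's own z axis and vertical below 0.08 rad and contact force between each of the fingers, flap and dish_large below 0.05 N and horizontal distance between dish_small and well_small_floor below 0.006 m and z of dish_small in the frame of well_small_floor below 0.0025 m and contact force between each of the fingers, flap and dish_small below 0.05 N and value of joint flap between -0.09 and 0.09 rad and velocity of joint flap between -0.1 and 0.1 rad/s and contact force between the fingers and flap above 0.3 N); the arm keeps its last pose, push and grip.
It fails at once if the flap goes over and falls towards the dishes (more than 0.5 rad forward) (value of joint flap below -0.5 rad).
It fails at once if the large dish is dropped (loose in the air, underside more than 70 mm above the bench) (height (world z) of dish_large above 0.07 m and contact force between the fingers and dish_large below 0.01 N).
It fails at once if the small dish is dropped (loose in the air, underside more than 70 mm above the bench) (height (world z) of dish_small above 0.07 m and contact force between the fingers and dish_small below 0.01 N).
It fails at once if one of the other things on the bench is moved more than 15 mm or tipped (distance of any of bottle, notes, stapler, mouse, pen_pot, scanner from where it was at the start of the episode above 0.015 m or angle between any of bottle, notes, stapler, mouse, pen_pot, scanner's own z axis and vertical above 0.3 rad).
It also fails if it takes over 61 s, if anything falls off the work surface, if the arm or the gripper's body presses on something with over 40 N, if the wrist force passes 120 N, or if a joint passes its speed limit or range.

## Robot

A 6-joint arm with a two-finger parallel gripper is mounted at the origin on the work surface. World frame = base frame: x ahead of the robot, y to its left, z up, the work surface at z = 0. Lengths are in m, angles in rad, forces in N, time in s.
With the tool pointing down it reaches from about 0.375 to 0.975 m from the base axis. Payload 3.8 kg.
Tool frame: the origin (TCP) lies midway between the tips of the shut fingers; the grasp point (between the pads) lies 19 mm behind it; x points along the fingers, y is the direction in which the jaws open and shut, and the axes are right-handed (so a half turn about x gives the same grasp; the last joint's range is limited). The gripper opens to 88 mm and grips with 3 to 60 N. Pads are 18 mm wide; open, the fingers measure 123 mm over their backs; the gripper's body (75 mm by 187 mm) begins 45 mm behind the grasp point.
Start: joints at [-1.156, 0.264, 1.604, -0, 1.274, -0.037], TCP at [0.295, -0.607, 0.239] pointing down, gripper open.
Joint ranges: [-2.63, 2.63], [-0.94, 2.18], [0.31, 2.57], [-1.31, 4.45], [0, 2.66], [-2.55, 2.55]. Speed limits (rad/s): [2.57, 2.57, 3.14, 3.14, 3.14, 3.14].

## Interface

Orientations are given as a rotation vector (axis times angle).
In Python, from cell import manip, inverse_kinematics, cams, order gives the robot as it stands. Calls block until the motion is done:
- manip.move_pose(position, orientation): joint-space move of the TCP to a pose.
- manip.move_linear(position, rate=0.15, rot=None): straight line of the TCP; rot=None keeps the orientation; rate is the mean speed in m/s.
- manip.set_joints(angles): joint-space move.
- manip.set_gripper(opening, force=None): finger opening in m; force is the grip in N (None keeps the last); returns when the fingers have stopped.
- manip.dwell(seconds).
- inverse_kinematics(position, orientation): joint angles nearest the present ones, or None.
- manip.state(): the state.
- cams.capture(name): name is "side" or "top" or "wrist"; returns a dict with "image" (480x640x3 uint8, blue, green, red), "z_map" (480x640 float32, m along the optical axis (not along the pixel's ray), 0 where there is no reading), "intrinsics" (3x3 intrinsics, pixels), "position" and "orientation" of the camera in the world; the wrist camera has in their place "T_tool_cam" (4x4, takes a point from camera to tool coordinates, whose origin is the TCP and whose axes are the tool frame's). Camera axes: x right, y down, z forward; pixel columns grow to the right and rows downward; lengths in m; the calibration is good to about 2 mm. A picture is of the moment at which its call begins: read the wrist's pose just before it.
A pose or a line that the arm cannot do raises manip.IKError and nothing moves.
- order.close_job(): hands the job in, once; it reports no verdict.
The state is a dict: "clock": time; "joint_pos": joint angles; "joint_velocities": joint speeds; "tau": joint torques, N m; "tool_pos": TCP position; "tcp_rot": TCP orientation; "contact_force": force on the tool from outside, world axes, zero at the start; "moment": the same for the moment, N m; "gripper_width": finger opening in m.
Only numpy, scipy, OpenCV 4.12 (cv2) and the standard library are available. Lean on these libraries where they do the work, as an engineer would, in place of code of your own. Each camera call takes 0.05 s, during which the arm holds its last target. There are 200 camera calls.

## Working session

There is one attempt and no reset: what is moved stays moved. The work goes in short steps, each a Python script; the robot and the scene stay as the last script left them, time stands still between calls to the robot, and variables do not carry over. Pictures are saved under pics/ and viewed, about 8 in all and at most 12, crops included, and the job is handed in when it is done.

```bash
mkdir -p pics; ls; python3 - <<'E'
from cell import manip,cams
import cv2,numpy as np
s=manip.state();print(s['clock'],s['tcp_rot'],s['gripper_width'])
for n in('top','side'):
    c=cams.capture(n);cv2.imwrite(f'pics/{n}0.png',c['image']);np.savez(f'{n}0.npz',**c)
    print(n,c['intrinsics'],c['position'],c['orientation'],(c['z_map']>0).mean())
E
```

```text
pics
0.0 [ 1.9710628   0.45530462 -1.97191758] 0.08830345781161597
top [[514.89462202   0.         313.61961766]
 [  0.         514.89462202 243.04685108]
 [  0.           0.           1.        ]] [ 0.36925745 -0.01607712  1.26354792] [-2.13615398  2.12773949 -0.17887602] 0.9958854166666666
side [[506.00178014   0.         320.97134678]
 [  0.         506.00178014 251.79528823]
 [  0.           0.           1.        ]] [ 0.31512434 -1.23810687  0.80320888] [-2.05315778  0.19824653 -0.13064283] 0.9789908854166667
```

View pics/top0.png

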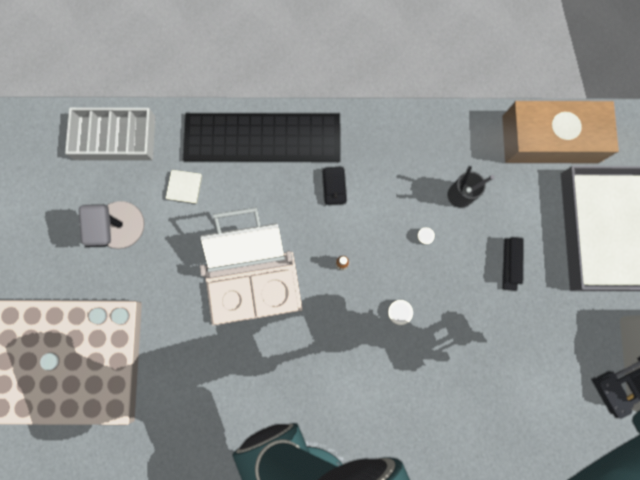

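View pics/side0.png

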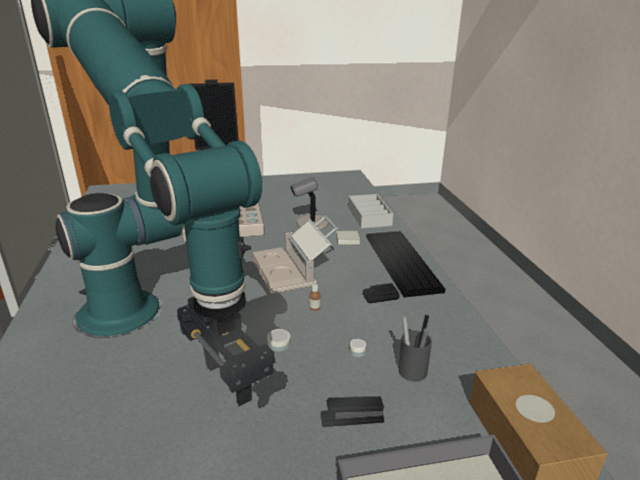

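```bash
cat > h.py <<'E'
import numpy as np,cv2
from scipy.spatial.transform import Rotation as R
def ray(c,uv,z,T=None):
    """cast pixels to plane z; T=4x4 world pose of the camera"""
    uv=np.atleast_2d(np.asarray(uv,float)); K=c['intrinsics']
    if T is None: Rm,p=R.from_rotvec(c['orientation']).as_matrix(),c['position']
    else: Rm,p=T[:3,:3],T[:3,3]
    d=np.c_[(uv-K[[0,1],2])/K[0,0],np.ones(len(uv))]@Rm.T
    return p+d*((z-p[2])/d[:,2])[:,None]
def wristT(s,c):
    T=np.eye(4);T[:3,:3]=R.from_rotvec(s['tcp_rot']).as_matrix();T[:3,3]=s['tool_pos']
    return T@c['T_tool_cam']
def down(yaw):
    """tool x down, jaw axis (tool y) at given yaw about world z"""
    y=np.array([np.cos(yaw),np.sin(yaw),0]);x=np.array([0,0,-1.])
    return R.from_matrix(np.c_[x,y,np.cross(x,y)]).as_rotvec()
E
python3 - <<'E'
from h import *
c=dict(np.load('top0.npz'));im=c['image'].astype(int)
for n,u,v in(('L',400,312),('S',426,236)):
    m=np.zeros((480,640),np.uint8);m[v-20:v+20,u-20:u+20]=(im[v-20:v+20,u-20:u+20].min(2)>180)
    _,_,st,ce=cv2.connectedComponentsWithStats(m);i=1+st[1:,4].argmax();print(n,st[i],ce[i],ray(c,ce[i],.025),c['z_map'][v,u])
for n,p,z in(('wS',(232,299),.028),('wL',(273,292),.028),('bar',(236,212),.146),('bot',(343,262),.07),('front corners',(212,325),.012),('fr',(301,312),.012),('postL',(204,270),.082),('postR',(297,257),.082)):print(n,ray(c,p,z)[0].round(3))
print(R.from_rotvec([1.9710628,0.45530462,-1.97191758]).as_matrix().round(2))
from cell import inverse_kinematics as ik,cams
print(cams.capture('wrist')['T_tool_cam'].round(3))
E
```

```text
L [388 299  26  23 453] [400.7615894  310.55187638] [[ 0.4185827  -0.22164741  0.025     ]] 1.2258016
S [418 227  17  18 237] [426.15189873 235.08016878] [[ 0.60202575 -0.28820976  0.025     ]] 1.2590734
wS [0.444 0.182 0.028]
wL [0.461 0.084 0.028]
bar [0.63  0.16  0.146]
bot [ 0.529 -0.082  0.07 ]
front corners [0.383 0.23  0.012]
fr [0.415 0.017 0.012]
postL [0.507 0.24  0.082]
postR [0.539 0.025 0.082]
[[-0.    0.44 -0.9 ]
 [ 0.   -0.9  -0.44]
 [-1.   -0.   -0.  ]]
[[-0.001 -0.318  0.948 -0.146]
 [ 1.     0.     0.001  0.001]
 [-0.     0.948  0.318 -0.083]
 [ 0.     0.     0.     1.   ]]
```

```bash
python3 - <<'E'
from h import *
from cell import manip,cams
for n,p,yaw in(('L',(.4186,-.2216,.13),1.0),('S',(.602,-.288,.13),1.0),('W',(.452,.133,.2),1.72)):
    manip.move_pose(p,down(yaw)); s=manip.state();c=cams.capture('wrist');T=wristT(s,c)
    c['T']=T;np.savez(f'w{n}.npz',**c);cv2.imwrite(f'pics/w{n}.png',c['image']);print(n,s['clock'],s['tool_pos'],s['joint_pos'])
a=np.hstack([cv2.resize(cv2.imread(f'pics/w{n}.png'),(400,300)) for n in 'LS']);cv2.imwrite('pics/LS.png',a)
E
```

```text
L 1.7 [ 0.41907636 -0.22230636  0.13051727] [-5.40093509e-01 -2.19647093e-02  2.13395941e+00 -2.31809829e-04
  1.02836481e+00 -1.53894558e+00]
S 2.55 [ 0.60076683 -0.28787151  0.12921431] [-4.84154217e-01  3.32053979e-01  1.72602036e+00 -1.76814591e-04
  1.08597716e+00 -1.48360155e+00]
W 4.2583 [0.45252519 0.13245971 0.20004233] [ 2.32141383e-01 -9.88681712e-02  2.06813935e+00 -3.26047358e-04
  1.17202326e+00 -1.48669040e+00]
```

View pics/LS.png

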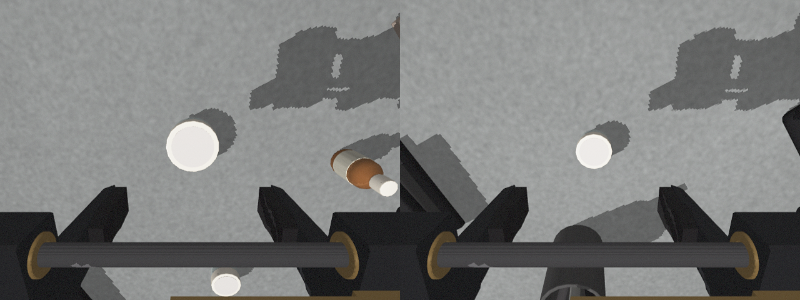

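View pics/wW.png

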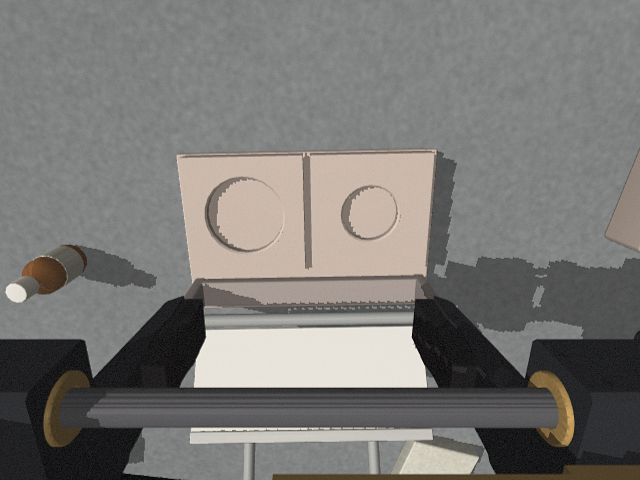

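```bash
python3 - <<'E'
from h import *
from scipy.optimize import least_squares
for n,d in(('L',.058),('S',.040)):
    c=dict(np.load(f'w{n}.npz'));im=c['image']
    m=(im.min(2)>200).astype(np.uint8);m[330:]=0
    _,_,st,ce=cv2.connectedComponentsWithStats(m)
    for i in range(1,len(st)):
        if st[i,4]>800:
            mm=np.zeros_like(m);k,_=cv2.findContours((_==i).astype(np.uint8),0,1);p=ray(c,k[0][:,0],.025,c['T'])[:,:2]
            (cc,r)=cv2.minEnclosingCircle((p*1000).astype(np.float32));print(n,st[i],ray(c,ce[i],.025,c['T'])[0].round(4),'circ',cc,r)
c=dict(np.load('wW.npz'));g=cv2.cvtColor(c['image'],cv2.COLOR_BGR2GRAY);e=cv2.Canny(g,25,60)
for n,uv,r in(('L',(245.5,214),.032),('S',(369.5,212.5),.023)):
    p0=ray(c,uv,.032,c['T'])[0,:2];v,u=np.nonzero(e);p=ray(c,np.c_[u,v],.032,c['T'])[:,:2]
    q=p[abs(np.linalg.norm(p-p0,axis=1)-r)<.004]
    f=least_squares(lambda x:np.linalg.norm(q-x[:2],axis=1)-x[2],[*p0,r],loss='soft_l1',f_scale=.0007)
    print(n,p0.round(4),'fit',f.x.round(4),len(q),np.median(abs(f.fun)))
k=ray(c,[(178,155),(436,150),(425,277),(190,278)],.032,c['T'])[:,:2];print(k.round(4),[np.linalg.norm(k[i]-k[i-1]).round(4) for i in range(4)],k.mean(0))
# depth heights
T=c['T'];K=c['intrinsics']
for u,v in((245,214),(370,212),(293,260),(420,170),(100,100),(310,360),(310,430)):
    z=c['z_map'][v,u];print(u,v,(T@[*( (np.array([u,v])-K[[0,1],2])/K[0,0]*z),z,1])[:3].round(4))
# bar in top view
E
```

```text
L [ 266  194   84   81 5289] [ 0.4156 -0.2212  0.025 ] circ (416.3971252441406, -221.6663818359375) 28.564767837524414
S [ 281  215   58   55 2461] [ 0.6023 -0.2884  0.025 ] circ (602.6442260742188, -288.5816650390625) 19.568437576293945
L [0.4584 0.0797] fit [0.4593 0.0793 0.032 ] 511 0.001300816321621913
S [0.4419 0.181 ] fit [0.4423 0.1807 0.023 ] 362 0.0009576405954688332
[[0.4185 0.0223]
 [0.3846 0.2227]
 [0.4916 0.2403]
 [0.523  0.0373]] [np.float64(0.1056), np.float64(0.2033), np.float64(0.1084), np.float64(0.2054)] [0.45440754 0.13064859]
245 214 [0.4606 0.0783 0.0242]
370 212 [0.443  0.1827 0.0248]
293 260 [0.4929 0.1241 0.0321]
420 170 [0.4017 0.2142 0.0315]
100 100 [ 0.3877 -0.0542 -0.0005]
310 360 [0.5495 0.1473 0.0908]
310 430 [0.5876 0.153  0.1205]
```

```bash
cat >> h.py <<'E'
YAW=.163
def dish_in_hand(c,s,w):
    """centre of the cover (underside 11 mm below... top 14 mm above TCP) in the held dish's top plane"""
    T=wristT(s,c);im=c['image'];m=(im.min(2)>185).astype(np.uint8)
    cv2.imwrite(f'pics/h{w}.png',im);np.savez(f'h{w}.npz',**c,T=T)
    return T,m
E
cat > pick.py <<'E'
import sys
from h import *
from cell import manip,cams
n,x,y,op,wx,wy=sys.argv[1],*map(float,sys.argv[2:])
manip.move_pose((x,y,.06),down(1.0));manip.set_gripper(op,12)
manip.move_linear((x,y,.011),.1);print(manip.state()['tool_pos'])
manip.set_gripper(0,12);s=manip.state();print(s['gripper_width'],s['contact_force'])
manip.move_linear((x,y,.14),.15)
manip.move_pose((wx,wy,.12),down(YAW+np.pi/2));manip.dwell(.2)
s=manip.state();c=cams.capture('wrist');dish_in_hand(c,s,n);print(s['tool_pos'],s['gripper_width'],s['contact_force'],manip.state()['clock'])
E
python3 pick.py L .4162 -.2215 .076 .4592 .0787
```

```text
[ 0.41627213 -0.22155657  0.01099192]
0.0574557061077746 [0.78913555 0.58570105 2.76189582]
[0.4594672  0.07763081 0.12007802] 0.057544166421986405 [ 1.41628511 -0.59980406 -0.29394114] 9.5917
```

View pics/hL.png

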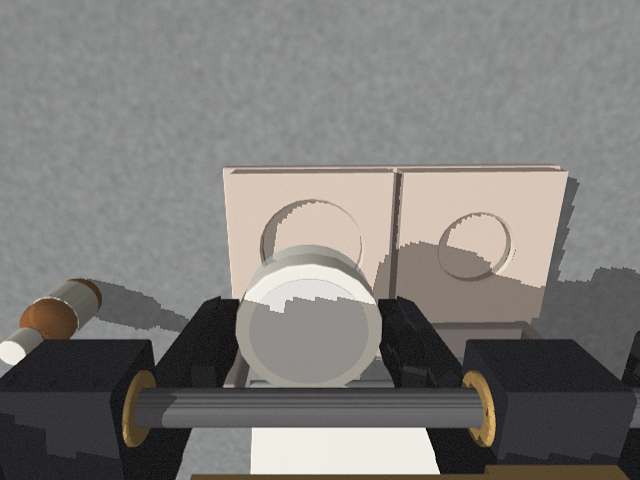

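```bash
python3 - <<'E'
from h import *
c=dict(np.load('hL.npz'));p=ray(c,[(236,325),(381,325),(309,265),(309,388)],.134,c['T'])[:,:2]
t=np.array([0.4594672,0.07763081]);a=np.array([np.cos(.163),np.sin(.163)]);b=np.array([-a[1],a[0]])
print(np.c_[(p-t)@a,(p-t)@b].round(4))
# wells again
p=ray(c,[(261,245),(363,240),(437,245),(515,245),(312,200),(474,213),(474,281)],.032,c['T'])[:,:2];q=np.c_[p@a,p@b];print(q.round(4))
for w in((.4592,.0787),(.4424,.1813)):print(np.dot(w,a).round(4),np.dot(w,b).round(4))
E
```

```text
[[-0.0045 -0.0285]
 [-0.0045  0.0271]
 [-0.0293 -0.0004]
 [ 0.0246 -0.0005]]
[[ 0.4637 -0.0288]
 [ 0.4605  0.0356]
 [ 0.4639  0.0826]
 [ 0.464   0.132 ]
 [ 0.4348  0.0035]
 [ 0.4431  0.1033]
 [ 0.4888  0.1093]]
0.4659 0.0031
0.466 0.1071
```

```bash
cat > place.py <<'E'
import sys
from h import *
from cell import manip,cams
n,x,y=sys.argv[1],*map(float,sys.argv[2:4]);op=float(sys.argv[4])
manip.move_linear((x,y,.06),.12);manip.dwell(.15);f0=manip.state()['contact_force']
ok=True
for z in(.045,.040,.0375,.0353):
    manip.move_linear((x,y,z),.04);s=manip.state();df=s['contact_force']-f0
    print(z,s['tool_pos'].round(4),df.round(2),round(s['gripper_width'],4))
    if abs(df[2])>5 and z>.036: ok=False;print('CONTACT');break
if ok:
    manip.set_gripper(op);manip.dwell(.1)
    manip.move_linear((x,y,.12),.15)
    s=manip.state();c=cams.capture('wrist');cv2.imwrite(f'pics/p{n}.png',c['image']);np.savez(f'p{n}.npz',**c,T=wristT(s,c))
print(manip.state()['clock'])
E
python3 place.py L .4598 .0790 .076
```

```text
0.045 [0.4594 0.079  0.0446] [-0.46 -1.15 -0.32] 0.0578
0.04 [0.4595 0.0789 0.0397] [-1.24 -0.6   0.03] 0.0576
0.0375 [0.4597 0.079  0.0374] [ 0.04  0.01 -1.22] 0.0573
0.0353 [0.4603 0.079  0.0356] [-0.02 -0.34  2.31] 0.0576
13.0167
```

```bash
python3 - <<'E'
from h import *
c=dict(np.load('pL.npz'));K=c['intrinsics'];z=c['z_map'];v,u=np.mgrid[:480,:640]
P=np.stack([(u-K[0,2])/K[0,0]*z,(v-K[1,2])/K[0,0]*z,z,np.ones_like(z)],-1)@c['T'].T
m=(P[...,2]>.045)&(P[...,2]<.054)&(np.hypot(P[...,0]-.459,P[...,1]-.079)<.035)
q=P[m][:,:3];A=np.c_[q[:,:2]-q[:,:2].mean(0),np.ones(len(q))];f=np.linalg.lstsq(A,q[:,2],rcond=None)[0];print(len(q),'plane',f,'box',q.min(0),q.max(0))
cv2.imwrite('pics/pLc.png',c['image'])
E
python3 pick.py S .6025 -.2885 .062 .4424 .1813
python3 -c "
import cv2,numpy as np
cv2.imwrite('pics/both.png',np.hstack([cv2.resize(cv2.imread(f'pics/{n}.png'),(400,300)) for n in('pL','hS')]))"
```

```text
6925 plane [ 0.00536764 -0.00012132  0.04931166] box [0.43094723 0.04956575 0.04500758] [0.48841976 0.10684733 0.05184786]
[ 0.60229212 -0.28846005  0.01045257]
0.03945042636430697 [ 0.47191172 -0.28808362  2.3109874 ]
[0.44301087 0.18081167 0.12009048] 0.039385185380112674 [ 0.09875951  0.44102989 -0.30651094] 19.075
```

View pics/both.png

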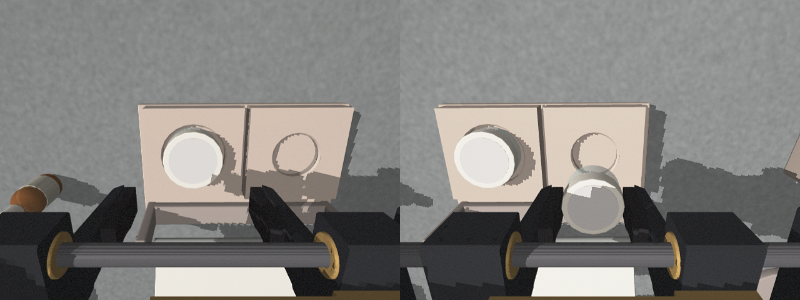

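```bash
python3 - <<'E'
from h import *
c=dict(np.load('hS.npz'));K=c['intrinsics'];z=c['z_map'];v,u=np.mgrid[:480,:640]
P=np.stack([(u-K[0,2])/K[0,0]*z,(v-K[1,2])/K[0,0]*z,z,np.ones_like(z)],-1)@c['T'].T
m=(abs(P[...,2]-.1345)<.004)&(np.hypot(P[...,0]-.443,P[...,1]-.181)<.024)&(c['image'].min(2)>90)
q=P[m][:,:3];t=[0.44301087,0.18081167];a=np.array([np.cos(.163),np.sin(.163)]);b=np.array([-a[1],a[0]])
d=np.c_[(q[:,:2]-t)@a,(q[:,:2]-t)@b];print(len(q),d.min(0),d.max(0),np.median(q[:,2]))
E
python3 place.py S .4427 .1813 .062
cp pics/pS.png pics/pSv.png
```

```text
7156 [-0.02112272 -0.02015247] [0.01934511 0.01901572] 0.13358683095638424
0.045 [0.4424 0.1812 0.0446] [-0.41  0.12  0.42] 0.0395
0.04 [0.4425 0.1812 0.0397] [-0.57 -0.04  0.32] 0.0395
0.0375 [0.4426 0.1813 0.0374] [ 0.25 -0.1   0.48] 0.0396
0.0353 [0.4432 0.1815 0.0357] [ 0.22 -0.39  3.12] 0.0396
22.5583
```

View pics/pSv.png

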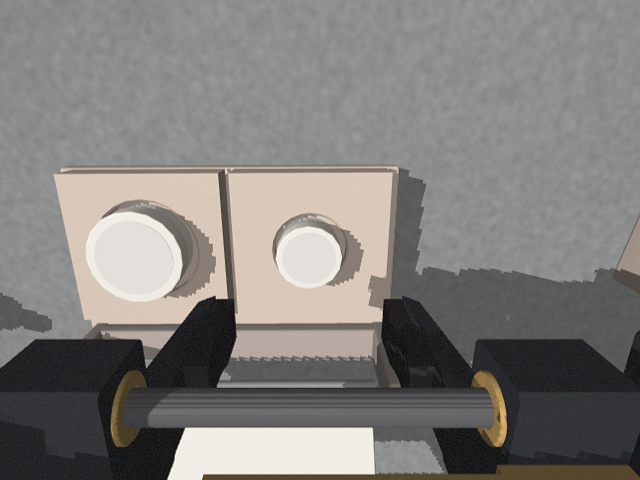

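```bash
cat >> h.py <<'E'
A=np.array([np.cos(YAW),np.sin(YAW)]);B=np.array([-A[1],A[0]]);HINGE=np.array([.5243,.1421])
def cloud(c,T):
    K=c['intrinsics'];z=c['z_map'];v,u=np.mgrid[:480,:640]
    return (np.stack([(u-K[0,2])/K[0,0]*z,(v-K[1,2])/K[0,0]*z,z,np.ones_like(z)],-1)@T.T)[...,:3]
E
python3 - <<'E'
from h import *
from cell import manip,cams
s=manip.state();p=s['tool_pos']
manip.move_linear((p[0],p[1],.25),.25)
manip.move_pose((.6286,.1592,.25),down(YAW));manip.set_gripper(.032,15)
s=manip.state();c=cams.capture('wrist');T=wristT(s,c);cv2.imwrite('pics/bar.png',c['image']);P=cloud(c,T)
print(s['tool_pos'],s['joint_pos'].round(2),s['clock'])
a=(P[...,:2]-HINGE)@A;b=(P[...,:2]-HINGE)@B
m=(abs(b)<.033)&(P[...,2]>.125)&(P[...,2]<.165)&(a>.085)&(a<.13)
q=P[m];aa=a[m];print(m.sum(),'a',np.percentile(aa,[2,50,98]),'z',np.percentile(q[:,2],[2,50,98]),np.polyfit(b[m],aa,1))
m=(P[...,2]>.12)&(P[...,2]<.165)&(a>.085)&(a<.14);print('b range',np.percentile(b[m],[1,99]))
# dishes, top cam
c=cams.capture('side');cv2.imwrite('pics/side1.png',c['image'])
E
```

```text
[0.62859626 0.15921008 0.25012725] [0.21 0.21 1.65 0.   1.28 0.05] 25.1333
1349 a [0.10251264 0.10711214 0.11188363] z [0.14664006 0.14999347 0.15176452] [-0.00641478  0.1073282 ]
b range [-0.04692602  0.04958307]
```

View pics/bar.png

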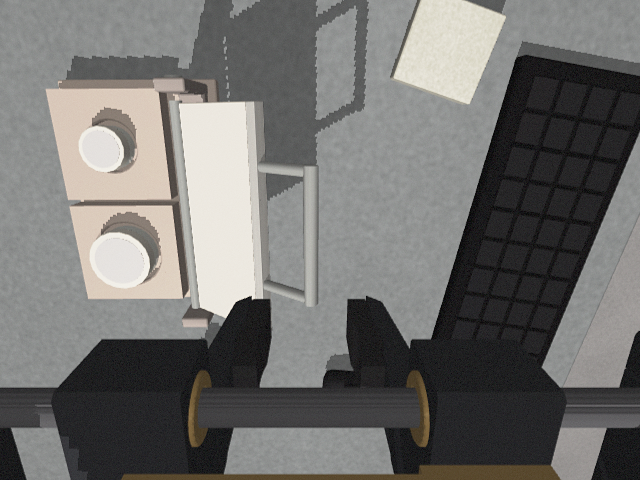

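```bash
python3 - <<'E'
from h import *
from cell import manip,cams
def tgt(th,dz=-.012):
    p=HINGE+A*(.0007+.130*np.sin(th));return np.array([*p,.0703+.130*np.cos(th)+dz])
t=tgt(.95);manip.move_linear((t[0],t[1],.18),.15);s0=manip.state();print(s0['gripper_width'])
manip.move_linear(t,.05);s=manip.state();print(s['tool_pos'],t,(s['contact_force']-s0['contact_force']).round(2))
if np.abs(s['contact_force']-s0['contact_force']).max()<8:
    manip.set_gripper(0,20);s=manip.state();print(s['gripper_width'],s['contact_force'].round(2))
    if .008<s['gripper_width']<.013:
        for th in(.8,.6,.4):
            manip.move_linear(tgt(th),.06);s=manip.state();print(th,s['tool_pos'].round(4),s['gripper_width'],s['contact_force'].round(2),s['moment'].round(2))
c=cams.capture('wrist');cv2.imwrite('pics/g1.png',c['image']);print(s['clock'])
E
```

```text
0.032121064877287775
[0.62969647 0.15944836 0.13435295] [0.62933309 0.15937365 0.1339188 ] [-1.29 -0.36  0.41]
0.008882284738092744 [ 2.87  0.84 -0.28]
0.8 [0.6177 0.1574 0.1497] 0.009186500757746218 [3.42 0.84 1.57] [ 0.07 -0.77  0.02]
0.6 [0.5989 0.1542 0.1667] 0.009098755556624788 [ 5.42 -0.14  5.73] [ 0.01 -1.11  0.01]
0.4 [0.5756 0.1504 0.1787] 0.00888303489897031 [ 5.04 -0.22  4.68] [-0.12 -0.81  0.01]
29.0333
```

View pics/g1.png

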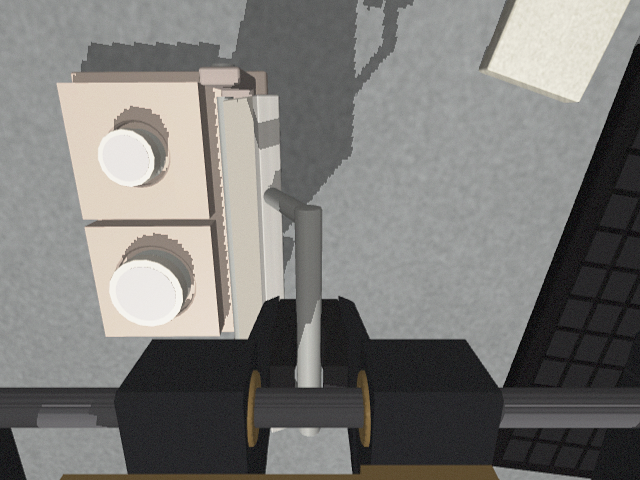

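```bash
python3 - <<'E'
from h import *
from cell import manip,cams
def tgt(th,dz=-.012):
    p=HINGE+A*(.0007+.130*np.sin(th));return np.array([*p,.0703+.130*np.cos(th)+dz])
for th in(.25,.12,0):
    manip.move_linear(tgt(th),.05);s=manip.state();print(th,s['tool_pos'].round(4),s['gripper_width'],s['contact_force'].round(2),s['moment'].round(2))
manip.dwell(.5);s=manip.state();print(s['tool_pos'],s['contact_force'].round(2),s['moment'].round(2))
def rep(n,c,T):
    P=cloud(c,T);cv2.imwrite(f'pics/f{n}.png',c['image']);a=(P[...,:2]-HINGE)@A;b=(P[...,:2]-HINGE)@B;z=P[...,2]
    for nm,lo,hi in(('bar',.193,.208),('arms',.165,.19),('panel',.09,.155),('panel top',.148,.165)):
        m=(z>lo)&(z<hi)&(abs(a)<.03)&((abs(b)<.06)if nm=='bar' else (abs(b)<.09))&((abs(b)>.022)if nm in('bar','arms')else True)
        if m.sum()>15: print(n,nm,m.sum(),'a',np.percentile(a[m],[5,50,95]).round(4),'da/dz',np.polyfit(z[m],a[m],1)[0].round(3),z[m].max().round(4))
    for nm,bc,r in(('L',-.052,.029),('S',.052,.020)):
        m=(z>.044)&(z<.054)&(np.hypot(a+.0745,b-bc)<r+.006)
        if m.sum()>100:print(n,nm,m.sum(),'mid err',((a[m].max()+a[m].min())/2+.0745).round(4),((b[m].max()+b[m].min())/2-bc).round(4),'plane',np.linalg.lstsq(np.c_[a[m]+.0745,b[m]-bc,np.ones(m.sum())],z[m],rcond=None)[0].round(4))
for n in('wrist','top','side'):
    s=manip.state();c=cams.capture(n)
    if n=='wrist':T=wristT(s,c)
    else:T=np.eye(4);T[:3,:3]=R.from_rotvec(c['orientation']).as_matrix();T[:3,3]=c['position']
    rep(n,c,T)
print(manip.state()['clock'])
i=cv2.imread('pics/fside.png')[170:330,200:400];cv2.imwrite('pics/fs.png',np.hstack([cv2.resize(i,(400,320)),cv2.resize(cv2.imread('pics/fwrist.png'),(400,320))]))
E
```

```text
0.25 [0.5567 0.1472 0.1843] 0.009183166422510452 [ 2.46 -1.48  5.8 ] [-0.16 -0.58  0.03]
0.12 [0.5399 0.1444 0.1868] 0.009187150147506535 [ 2.23 -2.28  3.84] [-0.36 -0.4   0.04]
0 [0.524  0.1419 0.1875] 0.009316178341354741 [ 2.05 -2.47 -1.4 ] [-0.5  -0.46 -0.01]
[0.52458342 0.14197375 0.18756571] [ 1.41 -4.5  -4.96] [-0.61 -0.4   0.03]
wrist bar 2427 a [-0.0038  0.0006  0.0049] da/dz 0.053 0.2066
wrist arms 230 a [-0.0026  0.0009  0.0042] da/dz -0.009 0.1899
wrist panel top 2251 a [-0.0039  0.0008  0.0053] da/dz 0.072 0.1649
wrist L 3801 mid err 0.0005 -0.0007 plane [-0.0078 -0.0161  0.0496]
wrist S 2449 mid err 0.0006 -0.0012 plane [-0.0128 -0.0072  0.0495]
top bar 41 a [-0.006  -0.0017  0.0026] da/dz 0.026 0.2078
top panel 120 a [-0.0046 -0.0036 -0.0022] da/dz 0.007 0.155
top panel top 174 a [-0.0062 -0.002   0.0033] da/dz 0.005 0.1642
top L 455 mid err -0.0018 0.0012 plane [-0.0027 -0.0002  0.0499]
top S 115 mid err -0.0099 0.0007 plane [-0.0307 -0.0025  0.0495]
side bar 24 a [-0.0061 -0.0026  0.002 ] da/dz -0.051 0.2068
side arms 25 a [-0.0044 -0.0024  0.0023] da/dz -0.019 0.1894
side panel 345 a [-0.0052 -0.0032 -0.0006] da/dz -0.026 0.1549
side panel top 118 a [-0.0066 -0.0037  0.0024] da/dz 0.327 0.1641
side L 168 mid err -0.0018 -0.0039 plane [0.0134 0.0256 0.0493]
31.225
```

View pics/fs.png

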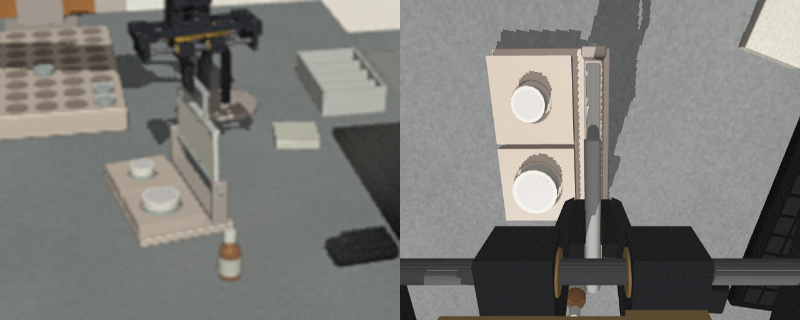

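```bash
python3 - <<'E'
from cell import manip,order
for _ in range(2):
    manip.dwell(.5);s=manip.state();print(s['tool_pos'].round(4),s['contact_force'].round(2),s['gripper_width'],abs(s['joint_velocities']).max())
if abs(s['contact_force']).max()<15: order.close_job();print('closed',s['clock'])
E
```

```text
[0.5245 0.142  0.1876] [ 1.33 -4.71 -7.81] 0.009047920938697648 0.0034362436784127807
[0.5245 0.142  0.1876] [ 1.46 -5.44 -7.81] 0.009354683468174533 0.0018118992677034276
the job is handed in; nothing more can be done
closed 32.225
```

I set both dishes in their wells while the flap still leaned back. I then swung the flap up by its bar and handed the job in at 32.2 s, with the gripper still holding it upright.

**Dishes:** after the swing, the wrist camera put both dishes within about 1.4 mm of their well centres. They were level within about 0.02 rad, and the covers were at 49.5 mm where 49 mm is expected.

**Flap:** the bar and the panel's top edge lined up above the hinge in the wrist view. I take that as within about 0.02–0.03 rad of upright. The arm was still, with the fingers closed on the bar (9.3 mm between them).

**Checks that disagreed:**
- **Top and side cameras:** these coarse views put the flap 2–4 mm further forward and the large dish 2–4 mm off. The top view put the small dish about 10 mm off, and the side view gave no reading for it. I took these as calibration offset and partial view, because the close-up wrist picture shows both dishes seated.
- **Wrist force:** it settled at a steady force of about 9–10 N, mostly downwards. I think it comes from a slight mismatch between my path and the flap's arc.

I didn't measure the bystanders again after the moves, but nothing I saw suggested the arm had touched them.

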